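# Set the stock tags on the button-bin board

### The arm

A 7-joint arm with a two-finger parallel gripper is mounted at the origin on the work surface. World frame = base frame: x ahead of the robot, y to its left, z up, the work surface at z = 0. Lengths are in m, angles in rad, forces in N, time in s.
With the tool pointing down it reaches from about 0.425 to 0.925 m from the base axis. Payload 6.8 kg.
Tool frame: the origin (TCP) lies on the front face of the gripper's body, between the roots of the fingers; the fingertips stand 73 mm ahead of it and the grasp point (between the pads) lies 54 mm ahead of it (env.nose_length is the distance from the TCP to the fingertips, in m); z points along the fingers, y is the line along which they close (so a half turn about z gives the same grasp; the last joint's range is limited). The gripper opens to 85 mm and grips with 20 to 120 N. Pads are 22 mm wide; open, the fingers measure 114 mm over their backs; the gripper's body (76 mm by 85 mm) begins 54 mm behind the grasp point. The pads swing forward as they close: fully open they stand 13 mm farther back than shut.
Start: joints at [1.15, 0.477, 0.022, 1.555, -0.011, 1.109, -0.083], TCP at [0.208, -0.642, 0.304] pointing down, gripper open.
Joint ranges: [-2.96, 2.96], [-0.34, 2.1], [-1.41, 1.46], [0.24, 2.44], [-1.37, 4.51], [0.17, 1.92], [-2.96, 2.96]. Speed limits (rad/s): [2.39, 2.39, 3.14, 3.14, 3.14, 3.14, 3.14].

### API

Orientations are given as a unit quaternion [w, x, y, z].
In Python, from cell import env, kin, camera, calibration, job gives the robot as it stands. The module is installed in compiled form; this text tells all that it offers. Calls block until the motion is done:
- env.reach(position, orientation): joint-space move of the TCP to a pose.
- env.movel(position, velocity=0.15, rot=None, stop_force=None): straight line of the TCP; rot=None keeps the orientation; velocity is the mean speed in m/s. With stop_force (N) it stops when the force on the tool has changed by that much, and returns True; else False.
- env.goto_joints(angles): joint-space move.
- env.grip(opening, f_grip=None): finger opening in m; f_grip is the grip in N (None keeps the last); returns when the fingers have stopped.
- env.dwell(seconds).
- kin.inverse_kinematics(position, orientation): joint angles nearest the present ones, or None.
- env.get_state(): the state.
- camera(name): name is "scene" or "top"; returns (picture, depth): 400x640x3 uint8, blue, green, red; 400x640 float32, m along the optical axis (not along the pixel's ray), 0 where there is no reading.
- calibration(name): a dict with "fx", "fy", "cx", "cy" (pixels), "rvec" (rotation vector, rad) and "tvec" (3), from world to camera coordinates, as OpenCV has them. Camera axes: x right, y down, z forward; pixel columns grow to the right and rows downward; lengths in m; the calibration is good to about 2 mm. A picture is of the moment at which its call begins. calibration takes no time and is no camera call.
A pose or a line that the arm cannot do raises env.PlanningError and nothing moves.
- job.job_done(): hands the job in; it is judged then, once.
The state is a dict: "time": time; "qpos": joint angles; "joint_velocities": joint speeds; "joint_torque": joint torques, N m; "tcp_pos": TCP position; "orientation": TCP orientation; "force": force on the tool from outside, world axes, zero at the start; "torque": the same for the moment, N m; "opening": finger opening in m; "gripper_force": force on a finger pad.
Only numpy, scipy, OpenCV 4.12 (cv2) and the standard library are available. Lean on these libraries where they do the work, as an engineer would, in place of code of your own. Each camera call takes 0.05 s, during which the arm holds its last target. There are 200 camera calls.

### The job

On the stock board each bin of arcade buttons has a hinged flip tag just beyond it; push tags over with the fingertips so that the full bins show their green faces up (leaning to the robot's right) and the nearly empty bin its red face up (leaning left), each tag lying fully over against its stop. Push gently and do not pinch the tags, and leave the bins and the loose things around them where they are: nothing is picked up.

Things in the scene. Friction and masses are not known exactly. Their poses are not given: they have to be found in the camera images.
- tag_1 (a joint): angle (rad) of a hinged flip tag, a 4 mm plate, 60 mm along the hinge, free edge 44 mm from the hinge axis. 0 = upright; positive = leaning to the board's -y side (robot's right), GREEN face up; negative = to the +y side, RED face up. Stops at +0.65 and -0.65. Very free (under 1 N): pushed sideways near its free edge past upright, it falls to the other stop by its own weight
- tag_1_hinge (a point): mid-point of the hinge axis of tag_1, 30 mm above the table. x runs along the hinge, away from the robot (turns with the board); y points to the red side. Lying over, the tag's free edge is 27 mm sideways and 35 mm above this point, air below it (44 mm above when upright). White base 84 x 50 mm; its lugs (x = +-35 mm) and rubber stops (y = +-8 mm) end 5 mm above this point
- tag_2 (a joint): angle (rad) of a hinged flip tag, a 4 mm plate, 60 mm along the hinge, free edge 44 mm from the hinge axis. 0 = upright; positive = leaning to the board's -y side (robot's right), GREEN face up; negative = to the +y side, RED face up. Stops at +0.65 and -0.65. Very free (under 1 N): pushed sideways near its free edge past upright, it falls to the other stop by its own weight
- tag_2_hinge (a point): mid-point of the hinge axis of tag_2, 30 mm above the table. x runs along the hinge, away from the robot (turns with the board); y points to the red side. Lying over, the tag's free edge is 27 mm sideways and 35 mm above this point, air below it (44 mm above when upright). White base 84 x 50 mm; its lugs (x = +-35 mm) and rubber stops (y = +-8 mm) end 5 mm above this point
- tag_3 (a joint): angle (rad) of a hinged flip tag, a 4 mm plate, 60 mm along the hinge, free edge 44 mm from the hinge axis. 0 = upright; positive = leaning to the board's -y side (robot's right), GREEN face up; negative = to the +y side, RED face up. Stops at +0.65 and -0.65. Very free (under 1 N): pushed sideways near its free edge past upright, it falls to the other stop by its own weight
- tag_3_hinge (a point): mid-point of the hinge axis of tag_3, 30 mm above the table. x runs along the hinge, away from the robot (turns with the board); y points to the red side. Lying over, the tag's free edge is 27 mm sideways and 35 mm above this point, air below it (44 mm above when upright). White base 84 x 50 mm; its lugs (x = +-35 mm) and rubber stops (y = +-8 mm) end 5 mm above this point
- bin_blue: loose open grey plastic bin (95 x 120 x 50 mm high), FULL, heaped to about 20 mm above the rim with blue arcade push buttons; origin at the centre of its underside, on the board's top. Its x axis points away from the robot to its tag, whose hinge lies 120 mm along x
- bin_yellow: loose open grey plastic bin (95 x 120 x 50 mm high), FULL, heaped to about 20 mm above the rim with yellow arcade push buttons; origin at the centre of its underside, on the board's top. Its x axis points away from the robot to its tag, whose hinge lies 120 mm along x
- bin_white: loose open grey plastic bin (95 x 120 x 50 mm high), NOT FULL: nearly empty, one white arcade push button is left on its floor; origin at the centre of its underside, on the board's top. Its x axis points away from the robot to its tag, whose hinge lies 120 mm along x
- board: fixed plywood stock board, 260 x 520 x 12 mm; origin at the centre of its underside, on the table. x points away from the robot: the bins stand on the near half (x = -70 mm), the tags on the far half (hinges at x = +50 mm, about 170 mm apart along y), each tag belonging to the bin beside it on the robot side
- loose_button_center (a point): bystander: a loose orange arcade push button standing on its head on the far edge of the board, 33 mm in diameter, 40 mm high; point half-way up
- screwdriver_grip (a point): bystander: a screwdriver with yellow handle, 180 mm long, lying on the table beyond the board; point at the middle of its handle
- tape_roll_center (a point): bystander: a blue roll of tape lying flat on the table beyond the board, 70 mm in diameter, 19 mm high; point at its centre

How it is judged:
At the end, for the whole second after the job is handed in: The tags of the two full bins (tag_1 and tag_2) lie green face up (joint above 0.5 rad), the tag of the nearly empty bin (tag_3) lies red face up (joint below -0.5 rad), all at rest; every bin, the loose button, the screwdriver and the tape roll are within 20 mm of where they started (value of joint each of tag_1, tag_2 above 0.5 rad and value of joint tag_3 below -0.5 rad and velocity of joint tag_1 between -0.2 and 0.2 rad/s and velocity of joint tag_2 between -0.2 and 0.2 rad/s and velocity of joint tag_3 between -0.2 and 0.2 rad/s and distance of each of bin_blue, bin_yellow, bin_white, loose_button_center, screwdriver_grip, tape_roll_center from where it was at the start of the episode below 0.02 m); the robot touches nothing.
It fails at once if a tag is pinched or pushed hard (more than 25 N between it and the fingers) (contact force between the fingers and tag_1 above 25 N or contact force between the fingers and tag_2 above 25 N or contact force between the fingers and tag_3 above 25 N).
It fails at once if a bin, the loose button, the screwdriver or the tape roll is lifted or shoved more than 20 mm (distance of any of bin_blue, bin_yellow, bin_white, loose_button_center, screwdriver_grip, tape_roll_center from where it was at the start of the episode above 0.02 m).
It also fails if it takes over 32 s, if anything falls off the work surface, if the arm or the gripper's body presses on something with over 40 N, if the wrist force passes 120 N, or if a joint passes its speed limit or range.

## Working session

There is one attempt and no reset: what is moved stays moved. The work goes in short steps, each a Python script; the robot and the scene stay as the last script left them, time stands still between calls to the robot, and variables do not carry over. Pictures are saved under pics/ and viewed, at most 10 in all, crops included, and the job is handed in when it is done.

```bash
mkdir -p pics; cat > h.py <<'E'
import numpy as np, cv2
from cell import env, kin, camera, calibration, job
def cloud(n):
    im,d=camera(n); c=calibration(n); np.savez(n+'.npz',im=im,d=d)
    return im,d,pts(d,c)
def pts(d,c):
    R,_=cv2.Rodrigues(np.array(c['rvec'],float)); v,u=np.mgrid[:d.shape[0],:d.shape[1]]
    P=np.stack([(u-c['cx'])/c['fx']*d,(v-c['cy'])/c['fy']*d,d],-1)
    return (P-np.array(c['tvec']).ravel())@R
E
python3 - <<'E'
from h import *
for n in('top','scene'):
    im,d,P=cloud(n); cv2.imwrite(f'pics/{n}0.png',im)
    c=calibration(n); R,_=cv2.Rodrigues(np.array(c['rvec'],float)); print(n,-R.T@np.array(c['tvec']).ravel())
print(env.get_state()['time'])
E
```

```text
top [0.363041   0.00383008 1.07682253]
scene [ 1.22456573 -0.30697517  0.59615719]
0.1
```

View pics/top0.png

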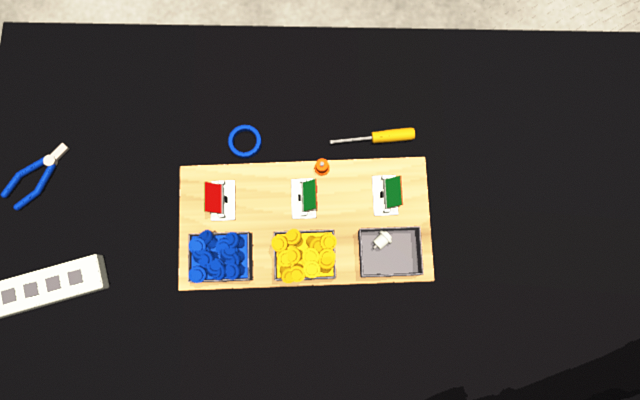

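View pics/scene0.png

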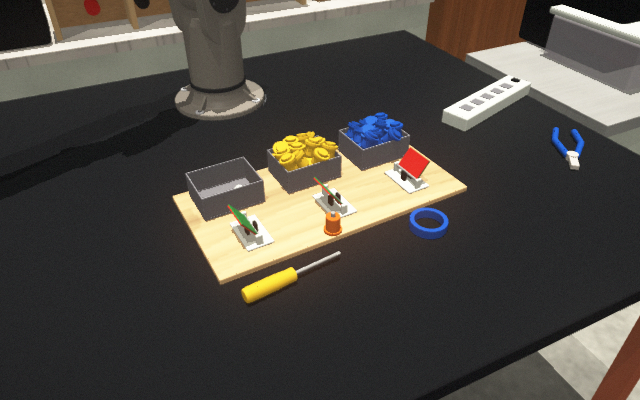

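The top view shows the blue bin's tag red at (214,198). The yellow bin's tag at (309,195) and the white bin's tag at (393,193) are green. So the blue tag must go right and the white tag left. I still need to check the yellow one's lean.

```bash
python3 - <<'E'
from h import *
z=np.load('top.npz'); im,d=z['im'].astype(int),z['d']; P=pts(d,calibration('top'))
b,g,r=im[...,0],im[...,1],im[...,2]
red=(r>130)&(g<60)&(b<60); gr=(g>70)&(r<60)&(b<90)
for n,m,(u0,u1) in(('blue',red,(195,240)),('yel',gr,(290,325)),('whi',gr,(370,410))):
    k=np.zeros_like(m); k[170:225,u0:u1]=m[170:225,u0:u1]; Q=P[k]
    print(n,len(Q),'min',Q.min(0).round(3),'max',Q.max(0).round(3),'mean',Q.mean(0).round(3))
    A=np.c_[Q[:,:2],np.ones(len(Q))]; s=np.linalg.lstsq(A,Q[:,2],rcond=None)[0]; print('slopes',s.round(3))
    w=(im.min(-1)>190); k[:]=0; k[170:225,u0:u1]=w[170:225,u0:u1]; Q=P[k]; 
    print(' base', Q.min(0).round(3),Q.max(0).round(3))
# board outline
wood=(r>150)&(b<g-20)&(g>120)&(P[...,2]>0.005)&(P[...,2]<0.02)
c,s,a=cv2.minAreaRect(P[wood][:,:2].astype(np.float32)); print('board',c,s,a,np.median(P[wood][:,2]))
w,h=520,0
gb=(P[...,2]>.055)&(P[...,0]<.62)&(P[...,0]>.3)&(abs(P[...,1])<.4)
n,l,st,ce=cv2.connectedComponentsWithStats(gb.astype(np.uint8))
for i in range(1,n):
    if st[i,4]>60: Q=P[l==i]; print('obj',st[i,4],Q.min(0).round(3),Q.max(0).round(3))
for uv in((322,166),(245,141),(393,135)): print(P[uv[1],uv[0]].round(3))
E
```

```text
blue 447 min [0.514 0.221 0.03 ] max [0.572 0.248 0.069] mean [0.543 0.234 0.051]
slopes [-0.07   1.266 -0.208]
 base [0.363 0.004 0.007] [0.61  0.256 1.077]
yel 312 min [0.363 0.004 0.032] max [0.581 0.054 1.077] mean [0.552 0.04  0.053]
slopes [-1.347 -2.699  0.905]
 base [0.363 0.004 0.006] [0.613 0.083 1.077]
whi 389 min [ 0.363 -0.141  0.032] max [0.592 0.004 1.077] mean [ 0.562 -0.128  0.052]
slopes [-1.02   2.524  0.95 ]
 base [ 0.363 -0.167  0.007] [0.617 0.004 1.077]
board (0.5256624817848206, 0.1938370019197464) (0.32266783714294434, 0.8054689168930054) 3.4040420055389404 0.012002234948752553
obj 205 [ 0.534 -0.145  0.055] [ 0.595 -0.13   0.07 ]
obj 174 [0.363 0.004 0.055] [0.585 0.039 1.077]
obj 205 [0.514 0.235 0.055] [0.574 0.251 0.069]
obj 392 [ 0.363 -0.185  0.055] [0.493 0.004 1.077]
obj 2542 [0.363 0.004 0.055] [0.477 0.277 1.077]
obj 2646 [ 0.363 -0.016  0.055] [0.483 0.109 1.077]
[0.614 0.015 0.043]
[ 0.677  0.183 -0.   ]
[ 0.69  -0.133  0.023]
```

```bash
cat > go.py <<'E'
from h import *
from scipy.spatial.transform import Rotation as Ro
yaw=0.059; X=np.array([np.cos(yaw),np.sin(yaw),0]); Y=np.array([-X[1],X[0],0]); Z=np.array([0,0,-1.])
z=np.load('top.npz'); P=pts(z['d'],calibration('top'))[170:225,285:325]; D=z['d'][170:225,285:325]
Q=P[(D>0)&(P[...,2]>.055)]; print('yellow tag',Q.min(0).round(3),Q.max(0).round(3))
o=[]
for s in(1,-1):
    R=np.c_[np.cross(s*X,Z),s*X,Z]; q=Ro.from_matrix(R).as_quat()[[3,0,1,2]]
    j=kin.inverse_kinematics([.563,-.18,.30],q); k=kin.inverse_kinematics([.543,.29,.30],q)
    if j is not None and k is not None: o.append((abs(np.array(j)[6])+abs(np.array(k)[6]),q)); print(s,np.round(j,2),np.round(k,2))
q=min(o,key=lambda t:t[0])[1]
env.grip(0.0,20)
for h,s in(((.563,-.117,0),-1),((.543,.223,0),1)):   # s: side the tag leans to now
    h=np.array(h); at=lambda off,zz: h+s*off*Y+[0,0,zz]
    env.reach(at(.062,.25),q); env.movel(at(.062,.123),.15)
    print('stopped',env.movel(at(.002,.123),.06,stop_force=12),env.get_state()['force'].round(1) if hasattr(env.get_state()['force'],'round') else env.get_state()['force'])
    env.movel(at(.002,.25),.15); print(env.get_state()['time'])
im,_=camera('top'); cv2.imwrite('pics/t1.png',im[120:320,150:470]); im,_=camera('scene'); cv2.imwrite('pics/s1.png',im)
E
python3 go.py
```

```text
yellow tag [0.524 0.023 0.055] [0.585 0.039 0.07 ]
1 [ 0.59  0.39 -0.5   1.74  0.21  1.07  0.08] [ 0.14  0.6  -1.05  1.66  0.55  1.21 -0.98]
-1 [ 0.13  0.34  0.09  1.77 -0.03  1.03 -2.85] [ 0.2   0.67 -1.18  1.65  0.64  1.27  2.09]
stopped False [-0.4  0.1 -0.4]
6.125
stopped False [ 0.2 -0.1  0.5]
10.775
```

View pics/s1.png

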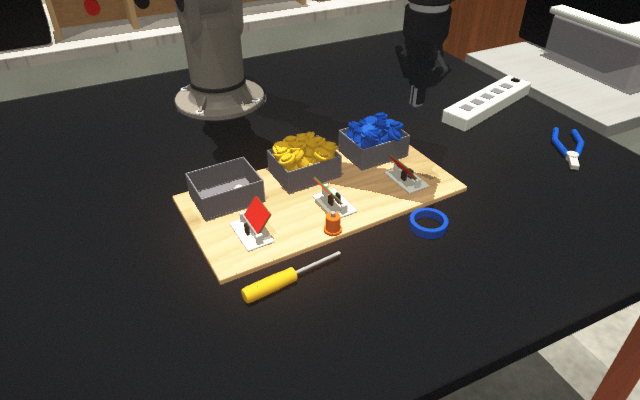

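View pics/t1.png

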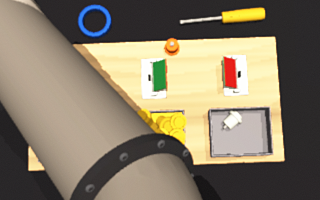

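The white bin's tag is now red face up at (233,75) in the top crop. In the scene view the blue bin's tag at (402,168) leans like the yellow one, but the arm hides it from above. I'll move the arm aside, measure, and hand in if it's right.

```bash
python3 - <<'E'
from h import *
env.goto_joints([1.15,0.477,0.022,1.555,-0.011,1.109,-0.083])
im,d,P=cloud('top'); b,g,r=[im[...,i].astype(int) for i in range(3)]
gr=(g>70)&(r<60)&(b<90); rd=(r>130)&(g<60)&(b<60); ok=[]
for n,m,u0,u1 in(('blue',gr,195,245),('yel',gr,290,325),('whi',rd,365,410)):
    k=np.zeros_like(m); k[170:225,u0:u1]=m[170:225,u0:u1]; Q=P[k&(d>0)]
    print(n,len(Q),Q.min(0).round(3),Q.max(0).round(3)); ok.append(len(Q)>200 and Q[:,2].max()<.072)
print(ok,env.get_state()['time']); cv2.imwrite('pics/t2.png',im[120:320,150:470])
if all(ok): print(job.job_done())
E
```

```text
blue 225 [0.516 0.198 0.033] [0.574 0.22  0.064]
yel 311 [0.523 0.029 0.032] [0.582 0.054 0.069]
whi 284 [ 0.532 -0.115  0.032] [ 0.59  -0.089  0.07 ]
[np.True_, np.True_, np.True_] 14.1833
the job is handed in; nothing more can be done
None
```

View pics/t2.png

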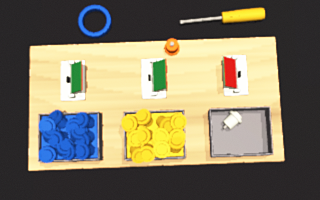

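The job is handed in at 14.2 s, with no verdict returned: the last top view shows the blue and yellow tags green face up and the white tag red face up, free edges at lying-over height, and the bins and loose things look unmoved (I did not re-measure their positions).

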